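Punch-mark both ends of a brass bar

ROBOT

A 7-joint arm with a two-finger parallel gripper is mounted at the origin on the work surface. World frame = base frame: x ahead of the robot, y to its left, z up, the work surface at z = 0. Lengths are in m, angles in rad, forces in N, time in s.
With the tool pointing down it reaches from about 0.35 to 0.9 m from the base axis. Payload 8.1 kg.
Tool frame: the origin (TCP) lies at the very end of the fingers, on their centre line; the grasp point (between the pads) lies 19 mm behind it (ctrl.pinch_z is the distance from the TCP to the grasp point, in m); z points along the fingers, y is the line along which they close (so a half turn about z gives the same grasp; the last joint's range is limited). The gripper opens to 85 mm and grips with 20 to 120 N. Pads are 22 mm wide; open, the fingers measure 114 mm over their backs; the gripper's body (76 mm by 85 mm) begins 54 mm behind the grasp point. The pads swing forward as they close: fully open they stand 13 mm farther back than shut.
Start: joints at [-0.103, 0.434, 0.025, 1.573, -0.012, 1.134, -0.075], TCP at [0.625, -0, 0.231] pointing down, gripper open.
Joint ranges: [-2.62, 2.62], [-0.44, 2.09], [-1.27, 1.32], [0.08, 2.57], [-1.32, 4.46], [0.12, 2], [-2.74, 2.74]. Speed limits (rad/s): [2.22, 2.22, 3.01, 3.01, 3.14, 3.14, 3.14].

INTERFACE

Orientations are given as a rotation vector (axis times angle).
In Python, from rig import ctrl gives the robot as it stands.
- The arm moves only by the shell command python3 -m pendant 'ROWS' [FORCE]. ROWS is a JSON object of lists of equal length, an entry for each row: "angular": the turn, a rotation vector about the tool's x, y, z normalised to -1 to 1, where 1 is 180 degrees, a list of three; "xyz": the shift along the tool's x, y, z normalised to -1 to 1, where 1 is 75 cm, a list of three; "grip": the finger opening in mm, from 0 to 85.4. In form: {"angular": [[rx, ry, rz], ...], "xyz": [[dx, dy, dz], ...], "grip": [grip, ...]}. A call has 1 to 20 rows; each row is the pose to reach, as a shift and turn from the pose commanded when the call began, along the tool's axes at that moment, turning the shorter way round; what a row does not reach only later rows make up. A row lasts 1/8 s, in which the tool goes at most 62.5 mm and 10.7 degrees, less where a joint would pass 70% of its speed; a pose out of reach is approached as far as the arm can. A call with a number of a shift or a turn outside -1 to 1 is refused whole. A call with a gripper value outside its range is refused whole. The fingers move at their own pace and stop on an object; FORCE is the grip in N (left out, the last holds). Time passes only in rows, so rows that repeat a pose let the fingers close. It gives the time, the measured TCP pose, the force, the opening and the grip force at its end, in the units of the state.
- ctrl.read_state(): the state, without advancing time (a new reading comes with each control period).
- ctrl.read_camera(name): name is "scene" or "side" or "wrist"; returns a dict with "color" (384x512x3 uint8, red, green, blue), "fx", "fy", "cx", "cy" (pixels), "world_to_cam" (4x4, takes a point from world to camera coordinates). Camera axes: x right, y down, z forward; pixel columns grow to the right and rows downward; lengths in m; the calibration is good to about 2 mm. A picture is of the moment at which its call begins. There is no depth.
- ctrl.sign_off(): hands the job in; it is judged then, once.
The state is a dict: "t": time; "q": joint angles; "qvel": joint speeds; "joint_torque": joint torques, N m; "position": TCP position; "eef_rot": TCP orientation; "wrist_force": force on the tool from outside, world axes, zero at the start; "torque": the same for the moment, N m; "grip_width": opening from 0.0 (shut) to 1.0 (fully open); "finger_force": force on a finger pad.
Only numpy, scipy, OpenCV 4.12 (cv2) and the standard library are available. Lean on these libraries where they do the work, as an engineer would, in place of code of your own. Each camera call takes 0.05 s, during which the arm holds its last target. There are 200 camera calls.

TASK

Lay the brass bar in the trough of the bench fixture and push its plain end against the spring punch until the punch is fully in; then turn the bar end for end and push its narrow tongue end against the punch, fully in again, in the same way. Then lay the bar down flat and wholly on the pale soldering board, leave it there, and leave everything else on the bench as it is.

Things in the scene. Friction and masses are not known exactly. Their poses are not given: they have to be found in the camera images.
- bar: Loose plain brass bar, 100 mm long (its x), 30 mm high (z), about 0.6 kg, lying flat on the bench, left or right, at any yaw. Origin: centre of its underside, at mid-length. From x = -50 to +26 mm it is 26 mm wide (y), ending in the flat plain end at -x; from +26 to +50 mm it is a centred tongue, 13 mm wide, of the same height. Centre of mass at x = -5 mm.
- plain_end (a point): Centre of the end face of the bar's plain, wide end (bar x = -50 mm, 15 mm above its underside).
- tongue_end (a point): Centre of the end face of the bar's narrow tongue (bar x = +50 mm, 15 mm above its underside).
- fixture: Fixture fixed to the bench ahead of the robot: dark steel base plate 210 (x) x 74 (y) x 8 mm thick. Origin: centre of the plate's underside. It carries a trough (see trough) and at its +x end a grey punch housing (x = 53 to 103 mm, 56 mm wide, top 52 mm above the bench). Its +x points away from the robot, within about 23 degrees.
- trough (a point): Centre of the floor of the fixture's straight trough (fixture x = -40 mm, y = 0, 8 mm above the bench; axes as the fixture's). The trough is 38 mm wide and runs along x, fixture x = -105 to +25 mm, between two steel rails 12 mm wide and 8 mm high (tops 16 mm above the bench); its floor is the plate's top and its -x end is open.
- punch (a joint): Travel of the spring punch in m: 0 fully out, 0.010 fully in against its stop, along the fixture's +x. The spring has no preload and takes 5 N when fully in; it comes back out by itself.
- punch_tip (a point): Centre of the flat round face (16 mm across) of the punch head, facing the fixture's -x. With the punch out it is at fixture x = +30 mm, y = 0, 23 mm above the bench; it moves with the punch.
- board: Pale soldering board on two dark wooden runners, fixed to the bench on the other side from the bar's start: 170 (x) x 130 (y) mm, flat top 22 mm above the bench. Origin: centre of its underside, on the bench.
- bottle: Bystander: yellow bottle, 54 mm across, 150 mm high, standing at the far side. Origin: centre of its underside.
- jar: Bystander: glass jar, 60 mm across, 70 mm high. Origin: centre of its underside.
- dish: Bystander: white dish 90 mm across, 30 mm high. Origin: centre of its underside.
- mandrel: Bystander: steel ring mandrel with a wooden handle, 230 mm long, 26 mm high, lying at the far left. Origin: on its underside, near mid-length.
- waxblock: Bystander: wooden block 90 x 40 x 30 mm on the near right. Origin: centre of its underside.
- brush: Bystander: bench brush 170 mm long, lying on the near left. Origin: centre of its underside.
Things that resemble listed ones, but are neither listed nor needed, are in the scene too. What is shaped like the bar but black or green is not meant.

How it is judged:
By the outcome, as a careful person would: the job done as asked, in the order asked, and still so for the second after the job is handed in, with the robot touching nothing.
It also fails if it takes over 70 s, if anything falls off the work surface, if the arm or the gripper's body presses on something with over 40 N, if the wrist force passes 120 N, or if a joint passes its speed limit or range.

## Working session

There is one attempt and no reset: what is moved stays moved. The work goes in short steps, Python scripts to look and compute and a shell command to move; the robot and the scene stay as the last step left them, time stands still between calls to the robot, and variables do not carry over. Pictures are saved under pics/ and viewed, at most 14 in all, crops included, and the job is handed in when it is done.

```bash
mkdir -p pics; ls
python3 - <<'E'
from rig import ctrl
import cv2,numpy as np
s=ctrl.read_state();print({k:np.round(v,3).tolist() for k,v in s.items()},ctrl.pinch_z)
for n in("scene","side"):
    c=ctrl.read_camera(n);print(n,c["fx"],c["fy"],c["cx"],c["cy"],np.round(c["world_to_cam"],4).tolist())
    cv2.imwrite(f"pics/{n}0.png",cv2.resize(c["color"][:,:,::-1],(800,600),interpolation=cv2.INTER_CUBIC))
    np.save(f"pics/{n}0.npy",c["color"])
E
```

```text
pics
{'t': 0.0, 'q': [-0.103, 0.435, 0.025, 1.574, -0.012, 1.134, -0.075], 'qvel': [0.001, -0.001, 0.0, 0.001, 0.0, 0.002, -0.0], 'joint_torque': [0.0, -67.046, 1.025, -31.62, 0.016, 0.013, -0.0], 'position': [0.624, -0.0, 0.231], 'eef_rot': [-2.221, -2.221, 0.002], 'wrist_force': [0.083, 0.452, 0.014], 'torque': [-0.025, -0.026, -0.03], 'finger_force': 0.0, 'grip_width': 1.0} 0.0187
scene 472.68933070513077 472.68933070513077 260.7849958163737 194.63883803501378 [[0.8555, 0.5176, -0.0171, -0.4988], [0.267, -0.4691, -0.8418, -0.037], [-0.4437, 0.7155, -0.5395, 1.5193], [0.0, 0.0, 0.0, 1.0]]
side 352.43577988302854 352.43577988302854 255.51488748406058 194.2681230784005 [[-0.8126, -0.5824, -0.0199, 0.4721], [-0.3512, 0.5168, -0.7808, 0.1806], [0.465, -0.6275, -0.6245, 0.9698], [0.0, 0.0, 0.0, 1.0]]
```

View pics/scene0.png

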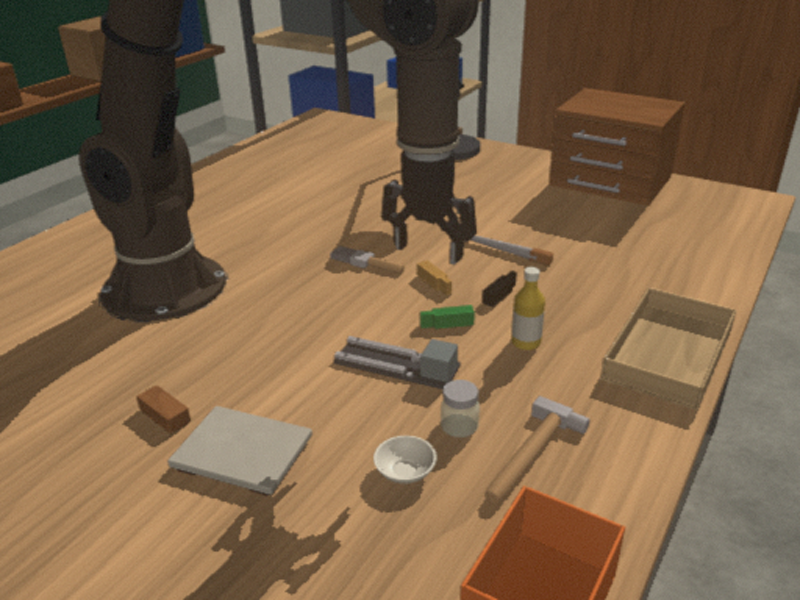

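View pics/side0.png

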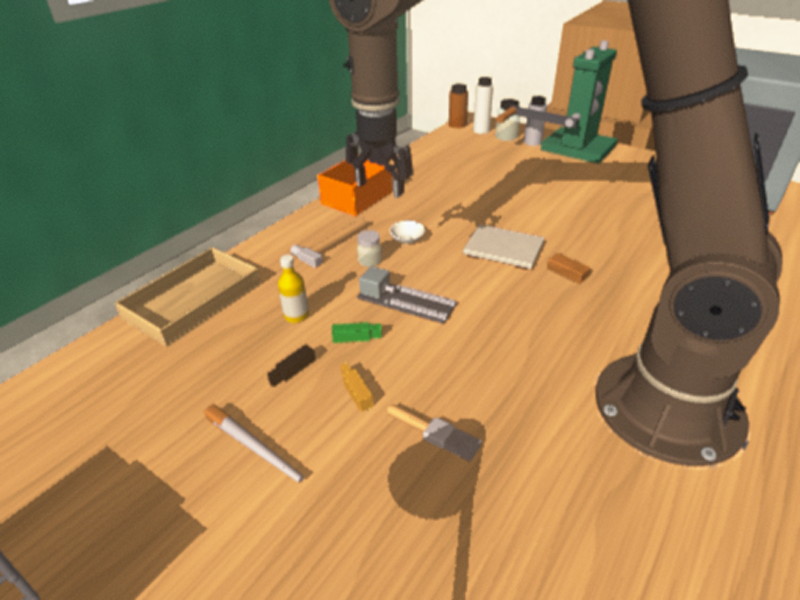

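The scene picture shows the candidates for the bar (800x600 pixels): brass at (434,278), green at (447,317), black at (500,288), and the brown wax block at (163,408). Only the first is brass and tongued, so I choose it. The fixture is at (400,360), the board at (242,448). The side view shows the bar at (358,386), the fixture at (410,300) and the board at (505,247).

```bash
cat > h.py <<'E'
import numpy as np,cv2
from rig import ctrl
def proj(c,P):
    M=c["world_to_cam"];p=M[:3,:3]@np.asarray(P,float)+M[:3,3]
    return np.array([c["fx"]*p[0]/p[2]+c["cx"],c["fy"]*p[1]/p[2]+c["cy"]])
def ray(c,uv):
    M=np.asarray(c["world_to_cam"]);R=M[:3,:3]
    d=R.T@np.array([(uv[0]-c["cx"])/c["fx"],(uv[1]-c["cy"])/c["fy"],1.]);return -R.T@M[:3,3],d/np.linalg.norm(d)
def plane(c,uv,z):
    o,d=ray(c,uv);return o+d*(z-o[2])/d[2]
def tri(c1,u1,c2,u2):
    o1,d1=ray(c1,u1);o2,d2=ray(c2,u2)
    t=np.linalg.lstsq(np.stack([d1,-d2],1),o2-o1,rcond=None)[0]
    a,b=o1+t[0]*d1,o2+t[1]*d2;return (a+b)/2,np.linalg.norm(a-b)
def brass(img):
    h=cv2.cvtColor(img,cv2.COLOR_RGB2HSV);return cv2.inRange(h,(16,150,60),(30,255,255))
def save(name,img,crop=None,size=(800,600)):
    if crop: x0,y0,x1,y1=crop;img=img[y0:y1,x0:x1]
    s=min(size[0]/img.shape[1],size[1]/img.shape[0]);cv2.imwrite(name,cv2.resize(img[:,:,::-1],None,fx=s,fy=s,interpolation=cv2.INTER_CUBIC))
E
python3 - <<'E'
from h import *
np.set_printoptions(precision=3,suppress=True)
a=ctrl.read_camera("scene");b=ctrl.read_camera("side");k=.64
pts={"bar":((434,278),(358,386)),"housing top":((440,350),(376,275)),"trough open end L":((340,356),(447,318)),"board":((242,446),(505,246)),"jar":((461,392),(369,238)),"bottletop":((532,272),(288,260)),"dish":((405,455),(408,230)),"green":((447,313),(357,330)),"black":((500,285),(292,363))}
for n,(u,v) in pts.items():
    P,e=tri(a,np.array(u)*k,b,np.array(v)*k);print(n,P,round(e,4))
for n,c,box in(("sc",a,(250,150,310,200)),("sd",b,(205,220,255,270))):
    x0,y0,x1,y1=box;sub=c["color"][y0:y1,x0:x1];m=brass(sub);cc=max(cv2.findContours(m,0,2)[0],key=cv2.contourArea)
    print(n,cv2.contourArea(cc),cv2.boundingRect(cc));print(sub[(y1-y0)//2,(x1-x0)//2-5:(x1-x0)//2+5].tolist())
i1=cv2.resize(a["color"][140:220,230:340],(560,407),interpolation=2);i2=cv2.resize(b["color"][205:285,170:260],(458,407),interpolation=2)[:,:240]
cv2.imwrite("pics/crop1.png",np.hstack([i1,i2])[:,:,::-1])
E
```

```text
bar [0.474 0.282 0.012] 0.0039
housing top [0.627 0.027 0.048] 0.0065
trough open end L [ 0.449 -0.002 -0.011] 0.0112
board [ 0.467 -0.287  0.013] 0.003
jar [ 0.718 -0.068  0.063] 0.0032
bottletop [0.718 0.187 0.144] 0.0039
dish [ 0.695 -0.195  0.029] 0.0041
green [0.565 0.17  0.021] 0.0027
black [0.608 0.312 0.02 ] 0.0014
sc 5.0 (23, 18, 6, 6)
[[121, 95, 51], [151, 112, 61], [170, 128, 72], [169, 128, 71], [175, 132, 76], [172, 130, 72], [170, 127, 69], [173, 131, 72], [177, 134, 76], [175, 132, 75]]
sd 378.0 (12, 11, 23, 33)
[[219, 153, 53], [218, 152, 56], [214, 150, 50], [215, 149, 54], [213, 148, 53], [215, 149, 52], [214, 150, 53], [203, 142, 51], [165, 116, 54], [137, 99, 57]]
```

View pics/crop1.png

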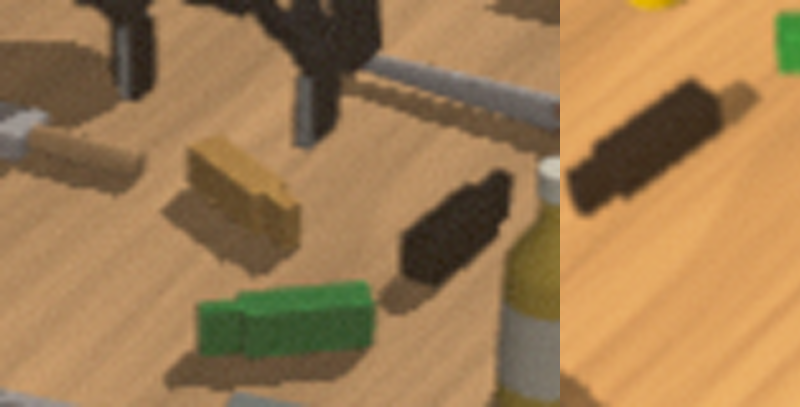

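The crop shows the brass bar at (245,195), a 3-D bar with its wide part at upper left and its tongue at lower right (285,220). The black and green bars are the decoys. I go above it for a wrist look.

```bash
python3 -m pendant '{"angular":[[0,0,0],[0,0,0],[0,0,0],[0,0,0],[0,0,0],[0,0,0],[0,0,0],[0,0,0],[0,0,0]],"xyz":[[0.373,-0.2,-0.08],[0.373,-0.2,-0.08],[0.373,-0.2,-0.08],[0.373,-0.2,-0.08],[0.373,-0.2,-0.08],[0.373,-0.2,-0.08],[0.373,-0.2,-0.08],[0.373,-0.2,-0.08],[0.373,-0.2,-0.08]],"grip":[85,85,85,85,85,85,85,85,85]}'
python3 - <<'E'
from h import *
np.set_printoptions(precision=3,suppress=True)
s=ctrl.read_state();c=ctrl.read_camera("wrist");o,d=ray(c,(c["cx"],c["cy"]))
print(s["position"],s["eef_rot"],s["qvel"],o,d,c["fx"],proj(c,(.474,.282,.03)));np.save("pics/w1.npy",c["color"]);np.save("pics/w1.cam.npy",c,allow_pickle=True)
save("pics/w1.png",c["color"])
E
```

```text
t: 1.32
position: [0.4759, 0.278, 0.291]
eef_rot: [2.224, 2.218, -0.001]
wrist_force: [0.2, -0.4, -0.3]
grip_width: 0.996
finger_force: 0.0
[0.476 0.278 0.291] [ 2.224  2.218 -0.001] [-0.002 -0.    -0.007 -0.003 -0.003 -0.001 -0.003] [0.477 0.344 0.433] [-0.    -0.26  -0.966] 295.24881874500244 [249.301 156.926]
```

View pics/w1.png

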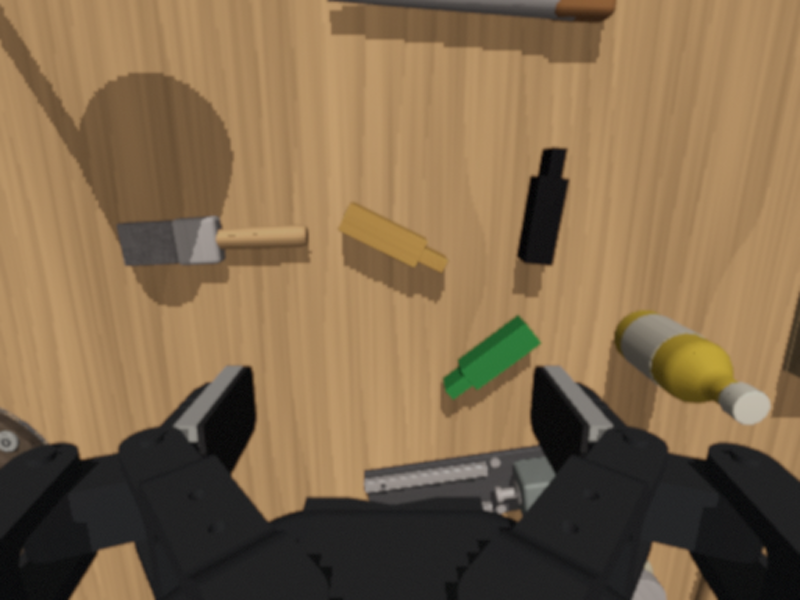

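The wrist view shows the brass bar at (395,238), plain end at about (352,217) and tongue tip at (443,262). The fixture is at (460,485) with its housing at (530,480). The brush handle ends at (305,237), clear of the bar.

```bash
cat >> h.py <<'E'
def barmask(img,box):
    x0,y0,x1,y1=box;h=cv2.cvtColor(img,cv2.COLOR_RGB2HSV).astype(int)
    m=((h[...,1]>135)&(h[...,0]>=12)&(h[...,0]<=32)&(h[...,2]>60)).astype(np.uint8);o=np.zeros_like(m);o[y0:y1,x0:x1]=m[y0:y1,x0:x1]
    cc=max(cv2.findContours(o,0,1)[0],key=cv2.contourArea);return cc
E
python3 - <<'E'
from h import *
np.set_printoptions(precision=4,suppress=True)
c=np.load("pics/w1.cam.npy",allow_pickle=True).item();img=c["color"]
h=cv2.cvtColor(img,cv2.COLOR_RGB2HSV);print(h[152,225:262:4].tolist(),h[120,225:262:4].tolist())
cc=barmask(img,(205,120,300,190));print(cv2.contourArea(cc),cv2.boundingRect(cc))
# near rail and board-free check
P=np.array([plane(c,p[0],.03)[:2] for p in cc],np.float32);r=cv2.minAreaRect(P);print(r)
hull=cv2.approxPolyDP(cc,1.5,True)[:,0];print(hull.tolist());print(np.array([plane(c,p,.03)[:2] for p in hull]))
E
```

```text
[[17, 132, 131], [18, 151, 165], [18, 152, 170], [19, 152, 171], [18, 152, 169], [19, 152, 171], [19, 152, 173], [18, 153, 173], [18, 152, 175], [19, 152, 175]] [[16, 113, 179], [16, 115, 169], [16, 113, 179], [17, 113, 183], [17, 111, 183], [17, 112, 177], [16, 114, 163], [17, 113, 181], [16, 112, 180], [16, 114, 174]]
1262.5 (217, 130, 69, 45)
((0.4787677228450775, 0.28583452105522156), (0.028603417798876762, 0.09895343333482742), 63.477394104003906)
[[224, 130], [217, 145], [221, 150], [262, 170], [270, 168], [280, 174], [283, 173], [285, 165], [273, 158], [270, 151], [228, 130]]
[[0.4402 0.3184]
 [0.4302 0.2984]
 [0.4354 0.2916]
 [0.4916 0.2637]
 [0.5026 0.2665]
 [0.5167 0.258 ]
 [0.5209 0.2594]
 [0.5233 0.2706]
 [0.5066 0.2804]
 [0.5023 0.2901]
 [0.4456 0.3184]]
```

```bash
python3 -m pendant '{"angular":[[0,0,-0.353],[0,0,-0.353],[0,0,-0.353],[0,0,-0.353],[0,0,-0.353],[0,0,-0.353],[0,0,-0.353],[0,0,-0.353],[0,0,-0.353]],"xyz":[[0.0107,0.004,0.1213],[0.0107,0.004,0.1213],[0.0107,0.004,0.1213],[0.0107,0.004,0.1213],[0.0107,0.004,0.1213],[0.0107,0.004,0.1213],[0.0107,0.004,0.1213],[0.0107,0.004,0.1213],[0.0107,0.004,0.1213]],"grip":[85,85,85,85,85,85,85,85,85]}'
python3 - <<'E'
from h import *
np.set_printoptions(precision=4,suppress=True)
s=ctrl.read_state();c=ctrl.read_camera("wrist");c1=np.load("pics/w1.cam.npy",allow_pickle=True).item()
print(s["q"]);u=proj(c,(.479,.286,.03));print(u)
b=(int(u[0]-110),int(max(0,u[1]-90)),int(u[0]+110),int(u[1]+90));cc=barmask(c["color"],b)
print(cv2.contourArea(cc),cv2.boundingRect(cc))
for z in(.03,):
    P=np.array([plane(c,p[0],z)[:2] for p in cc],np.float32);print(cv2.minAreaRect(P))
h=cv2.approxPolyDP(cc,2,True)[:,0]
for p in h: print(p,plane(c,p,.03)[:2])
np.save("pics/w2.cam.npy",c,allow_pickle=True);save("pics/w2.png",c["color"])
E
```

```text
t: 2.5
position: [0.4781, 0.2877, 0.2003]
eef_rot: [0.723, 3.057, -0.0]
wrist_force: [-1.0, 0.2, -0.5]
grip_width: 0.993
finger_force: 0.0
[-0.397   0.3795 -0.3219  1.7589  0.1377  1.0252  0.3373]
[249.9178 174.2214]
1845.5 (236, 126, 26, 92)
((0.47758159041404724, 0.2853443920612335), (0.026407290250062943, 0.10023089498281479), 63.80728530883789)
[239 126] [0.4283 0.2988]
[236 145] [0.4443 0.287 ]
[237 195] [0.4935 0.2628]
[243 198] [0.4996 0.2671]
[244 216] [0.5189 0.2586]
[253 217] [0.5244 0.2671]
[254 198] [0.505 0.278]
[260 196] [0.5059 0.2849]
[261 131] [0.4431 0.3169]
[259 126] [0.4376 0.3173]
```

View pics/w2.png

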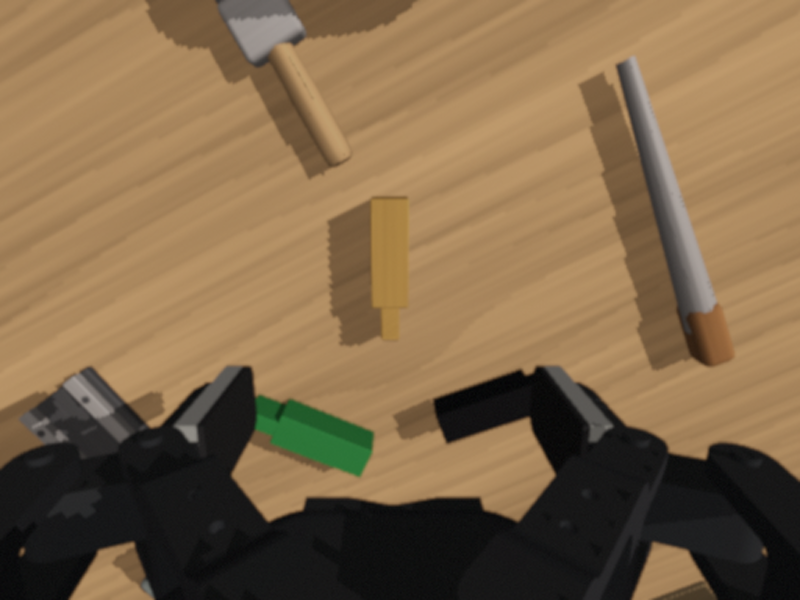

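The bar lies straight under the tool, at (390,265), tongue toward the fingers. Both views agree on its tip to 2 mm at z = 0.030, which confirms the height. The fingers' sides are clear of the brush handle (340,155). Next I descend and grip over the centre of mass.

```bash
cat >> h.py <<'E'
from scipy.spatial.transform import Rotation as Ro
def go(x,y,z,psi,s=None):
    """numbers for a row: target TCP, psi=yaw of tool y (deg), tool down"""
    s=s or ctrl.read_state();R=Ro.from_rotvec(s["eef_rot"]);p=np.radians(psi)
    T=np.array([[-np.sin(p),np.cos(p),0],[np.cos(p),np.sin(p),0],[0,0,-1]]).T
    T=np.array([[-np.sin(p),np.cos(p),0],[np.cos(p),np.sin(p),0],[0,0,-1]]);D=np.stack([T[0],T[1],T[2]],1)
    return np.round(R.inv().apply(np.array([x,y,z])-s["position"])/.75,4),np.round((R.inv()*Ro.from_matrix(D)).as_rotvec()/np.pi,4)
E
python3 -c "
from h import *
print(go(.4735,.287,.011,63.8))"
python3 -m pendant '{"angular":[[0,0,-0.002],[0,0,-0.002],[0,0,-0.002],[0,0,-0.002],[0,0,-0.002],[0,0,-0.002],[0,0,-0.002],[0,0,-0.002],[0,0,-0.002],[0,0,-0.002],[0,0,-0.002],[0,0,-0.002]],"xyz":[[0.005,-0.0035,0.08],[0.005,-0.0035,0.16],[0.005,-0.0035,0.22],[0.005,-0.0035,0.252],[0.005,-0.0035,0.252],[0.005,-0.0035,0.252],[0.005,-0.0035,0.252],[0.005,-0.0035,0.252],[0.005,-0.0035,0.252],[0.005,-0.0035,0.252],[0.005,-0.0035,0.252],[0.005,-0.0035,0.252]],"grip":[85,85,85,85,85,85,12,12,12,12,12,12]}' 60
```

```text
(array([ 0.005 , -0.0036,  0.2525]), array([-0.   ,  0.   , -0.002]))
t: 4.05
position: [0.4738, 0.2872, 0.012]
eef_rot: [0.71, 3.06, 0.001]
wrist_force: [-0.2, -1.3, 6.7]
grip_width: 0.288
finger_force: 59.9
```

```bash
python3 -m pendant '{"angular":[[0,0,0],[0,0,0],[0,0,0],[0,0,0.811],[0,0,0.811],[0,0,0.811],[0,0,0.811],[0,0,0.811],[0,0,0.811],[0,0,0.811],[0,0,0.811],[0,0,0.811],[0,0,0.811],[0,0,0.811],[0,0,0.811],[0,0,0.811],[0,0,0.811],[0,0,0.811],[0,0,0.811],[0,0,0.811]],"xyz":[[0,0,-0.05],[0,0,-0.12],[0,0,-0.2],[-0.02,-0.05,-0.28],[-0.03,-0.1,-0.317],[-0.04,-0.15,-0.317],[-0.05,-0.2,-0.317],[-0.06,-0.25,-0.317],[-0.08,-0.3,-0.317],[-0.0985,-0.363,-0.317],[-0.0985,-0.363,-0.317],[-0.0985,-0.363,-0.317],[-0.0985,-0.363,-0.317],[-0.0985,-0.363,-0.317],[-0.0985,-0.363,-0.317],[-0.0985,-0.363,-0.317],[-0.0985,-0.363,-0.317],[-0.0985,-0.363,-0.317],[-0.0985,-0.363,-0.317],[-0.0985,-0.363,-0.317]],"grip":[12,12,12,12,12,12,12,12,12,12,12,12,12,12,12,12,12,12,12,12]}' 60
python3 - <<'E'
from h import *
s=ctrl.read_state();c=ctrl.read_camera("wrist");print(np.round(s["q"],2))
np.save("pics/w3.cam.npy",c,allow_pickle=True);save("pics/w3.png",c["color"])
E
```

```text
t: 6.55
position: [0.4199, 0.0101, 0.2489]
eef_rot: [3.134, 0.219, -0.001]
wrist_force: [1.2, 1.1, -7.9]
grip_width: 0.292
finger_force: 62.1
[-0.21  0.08  0.06  2.01 -0.01  1.05 -1.58]
```

View pics/w3.png

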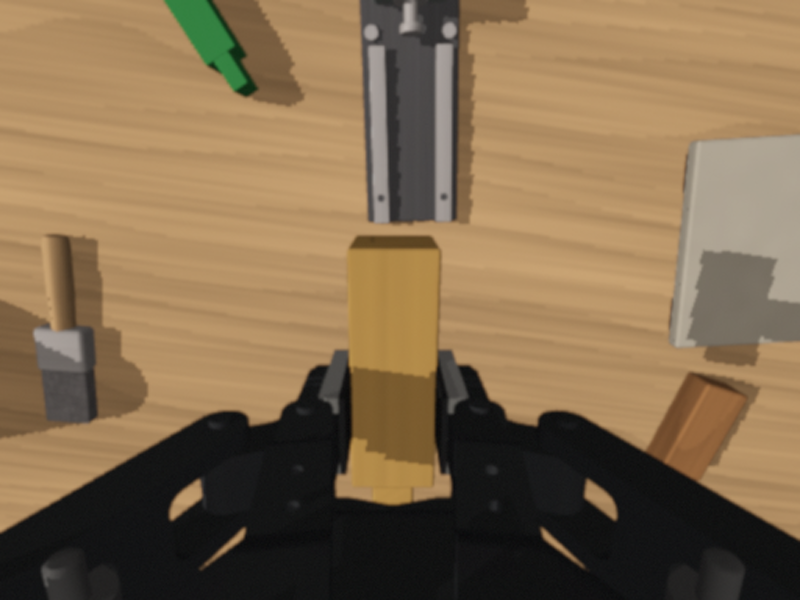

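The bar is held, plain end leading at (395,240). The rails run from about (380,220) and (445,219) up to y = 45, with the punch head at (410,20) and the board at the right from (690,140).

Run:
```python
from h import *
np.set_printoptions(precision=4,suppress=True)
c=np.load("pics/w3.cam.npy",allow_pickle=True).item();s=ctrl.read_state()
h=cv2.cvtColor(c["color"],cv2.COLOR_RGB2HSV)
sub=h[28:142,225:300];m=((sub[...,1]<45)&(sub[...,2]>105)).astype(np.uint8)
m=cv2.morphologyEx(m,cv2.MORPH_OPEN,np.ones((3,3)))
F=[]
for cc in sorted(cv2.findContours(m,0,1)[0],key=cv2.contourArea)[-2:]:
    P=np.array([plane(c,p[0]+[225,28],.016)[:2] for p in cc],np.float32);r=cv2.minAreaRect(P);b=cv2.boxPoints(r)
    b=b[np.argsort(b[:,0])];print(cv2.contourArea(cc),r,"near",b[:2].mean(0),"far",b[2:].mean(0));F.append((b[:2].mean(0),b[2:].mean(0)))
n=(F[0][0]+F[1][0])/2;f=(F[0][1]+F[1][1])/2;d=f-n;print("mid near",n,"yaw",np.degrees(np.arctan2(d[1],d[0])),"len",np.linalg.norm(d),"gap",np.linalg.norm(F[0][0]-F[1][0]))
# board edge corner, bar in hand
for p in((690,140),(672,346)):print("board",plane(c,np.array(p)*.64,.022))
cc=barmask(c["color"],(215,145,290,320));print(cv2.boundingRect(cc))
z=s["position"][2]+.019-.0
for p in((347,248),(440,248)):print("bar end top",plane(c,np.array(p)*.64,z))
# scene check of rail height: near rail ends triangulated later
sc=ctrl.read_camera("scene");np.save("pics/s3.cam.npy",sc,allow_pickle=True)
for nm,z in(("n",.016),):
    print([proj(sc,(*q,z))/.64 for q in (F[0][0],F[1][0],F[0][1],F[1][1])])
```

```text
1062.0 ((0.5104407668113708, 0.03398309275507927), (0.1277536302804947, 0.012590457685291767), 9.332878112792969) near [0.4474 0.0236] far [0.5735 0.0443]
1135.5 ((0.5179653763771057, -0.015247229486703873), (0.12865495681762695, 0.012760582379996777), 9.368302345275879) near [ 0.4545 -0.0257] far [ 0.5814 -0.0048]
mid near [ 0.451 -0.001] yaw 9.35065 len 0.1282043 gap 0.04984891
board [ 0.5409 -0.2013  0.022 ]
board [ 0.3775 -0.2369  0.022 ]
(222, 151, 60, 169)
bar end top [0.4643 0.0287 0.268 ]
bar end top [0.4677 0.0039 0.268 ]
[array([349.6401, 336.2988]), array([336.77  , 351.5879]), array([415.787 , 351.0561]), array([405.0406, 367.3901])]
```

```bash
python3 -c "
from h import *
print(go(.5191,.0103,.09,-80.65))"
```

```text
(array([0.131, 0.018, 0.212]), array([ 0.    ,  0.    , -0.0077]))
```

```bash
python3 -m pendant '{"angular":[[0,0,-0.0077],[0,0,-0.0077],[0,0,-0.0077],[0,0,-0.0077],[0,0,-0.0077],[0,0,-0.0077],[0,0,-0.0077]],"xyz":[[0.06,0.009,0.05],[0.131,0.018,0.12],[0.131,0.018,0.18],[0.131,0.018,0.212],[0.131,0.018,0.212],[0.131,0.018,0.212],[0.131,0.018,0.212]],"grip":[12,12,12,12,12,12,12]}' 60
python3 - <<'E'
from h import *
s=ctrl.read_state();c=ctrl.read_camera("wrist");print(np.round(s["q"],2))
np.save("pics/w4.cam.npy",c,allow_pickle=True);save("pics/w4.png",c["color"])
E
```

```text
t: 7.52
position: [0.5204, 0.0104, 0.0917]
eef_rot: [-3.131, -0.255, -0.005]
wrist_force: [-0.0, -0.5, -7.4]
grip_width: 0.292
finger_force: 62.1
[-0.17  0.43  0.07  1.99 -0.04  0.72 -1.49]
```

View pics/w4.png

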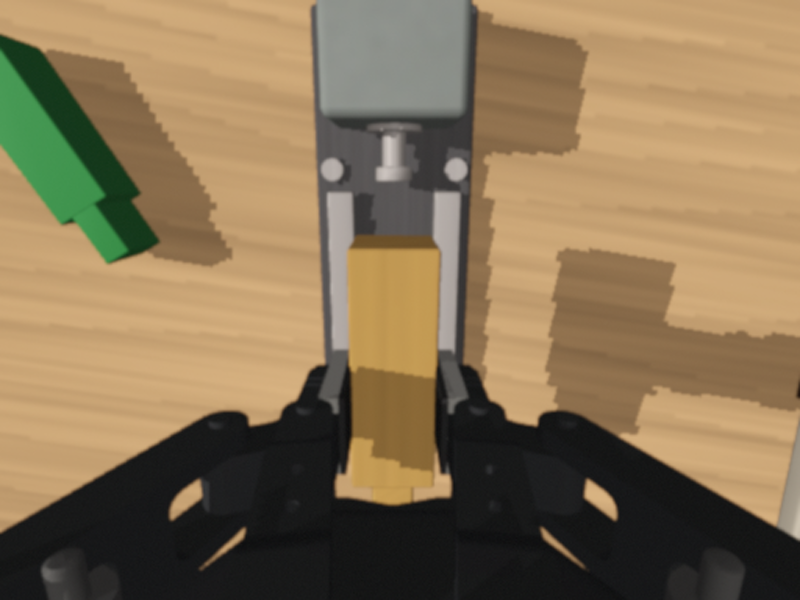

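The bar is centred over the trough. The rail ends are at (340,193) and (447,193), the punch head at (393,172), the pegs at (332,170) and (456,170), and the housing is above.

Run:
```python
from h import *
np.set_printoptions(precision=4,suppress=True)
a=np.load("pics/w3.cam.npy",allow_pickle=True).item();b=np.load("pics/w4.cam.npy",allow_pickle=True).item();k=.64
for u,v in(((368,45),(328,193)),((453,45),(460,193)),((386,45),(352,193)),((436,45),(434,193))):print("rail far",*tri(a,np.array(u)*k,b,np.array(v)*k))
f=np.array([.5546,.0161]);ex=np.array([.9867,.1625]);ey=np.array([-.1625,.9867])
for n,v,z in(("L out",(328,193),.016),("R out",(460,193),.016),("L in",(352,193),.016),("R in",(434,193),.016),("L out n",(331,345),.016),("R out n",(457,345),.016),("punch",(393,180),.023),("hous L",(320,112),.052),("hous R",(468,112),.052),("bar L",(349,248),.1105),("bar R",(440,248),.1105)):
    q=plane(b,np.array(v)*k,z)[:2]-f;print(n,q@ex,q@ey)
s=ctrl.read_state();q=s["position"][:2]-f;print("tcp",q@ex,q@ey,s["position"],Ro.from_rotvec(s["eef_rot"]).as_matrix()[:,0])
print(go(*(f-.036*ex),.0205,-80.65))
```

```text
rail far [0.5724 0.0492 0.0176] 0.0007324626110268873
rail far [ 0.5822 -0.012   0.0131] 0.0008506321725931239
rail far [0.5741 0.0372 0.0188] 0.0014212004054676556
rail far [0.5802 0.0003 0.0144] 0.00043806266349274617
L out 0.022749221059439585 0.029631892866870336
R out 0.022728376782544128 -0.031351144294372565
L in 0.022745431712791635 0.018545594761847573
R in 0.022732483028404422 -0.019337710336094303
L out n -0.05194010690303408 0.030816636599680876
R out n -0.05197486117800939 -0.03260745361846748
punch 0.02863422140270927 -0.00038490274137600676
hous L 0.05330885701011471 0.026636914438132372
hous R 0.053295443518606156 -0.02806671782841457
bar L 0.01174712427530982 0.011630251083458661
bar R 0.011736990817927546 -0.012943460430935817
tcp -0.034842427161096055 -5.102308982133431e-05 [0.5202 0.0104 0.0916] [0.9868 0.1617 0.0028]
(array([-0.0018, -0.0001,  0.0948]), array([ 0.    , -0.0009, -0.0003]))
```

```bash
python3 -m pendant '{"angular":[[0,0,0],[0,0,0],[0,0,0],[0,0,0],[0,0,0],[0,0,0]],"xyz":[[0,0,0.04],[0,0,0.07],[0,0,0.085],[0,0,0.093],[0,0,0.093],[0,0,0.093]],"grip":[12,12,12,12,12,12]}' 60
```

```text
t: 8.32
position: [0.5198, 0.0103, 0.021]
eef_rot: [-3.131, -0.255, -0.002]
wrist_force: [-0.6, 0.6, -7.1]
grip_width: 0.286
finger_force: 62.2
```

```bash
python3 -m pendant '{"angular":[[0,0,0],[0,0,0],[0,0,0]],"xyz":[[0,0,0.001],[0,0,0.002],[0,0,0.002]],"grip":[12,12,12]}' 60
```

```text
t: 8.7
position: [0.5196, 0.0103, 0.02]
eef_rot: [-3.131, -0.255, -0.002]
wrist_force: [-3.5, -0.2, 8.3]
grip_width: 0.288
finger_force: 64.2
```

```bash
python3 -m pendant '{"angular":[[0,0,0],[0,0,0],[0,0,0],[0,0,0],[0,0,0]],"xyz":[[0.008,0,-0.0008],[0.016,0,-0.0008],[0.024,0,-0.0008],[0.030,0,-0.0008],[0.030,0,-0.0008]],"grip":[12,12,12,12,12]}' 60
python3 -m pendant '{"angular":[[0,0,0],[0,0,0],[0,0,0]],"xyz":[[0.004,0,0],[0.006,0,0],[0.006,0,0]],"grip":[12,12,12]}' 60
```

```text
t: 9.32
position: [0.5389, 0.0132, 0.02]
eef_rot: [3.131, 0.254, -0.007]
wrist_force: [-11.0, -0.7, 11.3]
grip_width: 0.286
finger_force: 64.7
t: 9.7
position: [0.541, 0.0135, 0.02]
eef_rot: [3.131, 0.254, -0.013]
wrist_force: [-18.4, -3.1, 21.8]
grip_width: 0.288
finger_force: 65.7
```

```bash
python3 -m pendant '{"angular":[[0,0,0],[0,0,0],[0,0,0]],"xyz":[[0,0,-0.0015],[0,0,-0.0025],[0,0,-0.0025]],"grip":[12,12,12]}' 60
python3 - <<'E'
from h import *
s=ctrl.read_state();c=ctrl.read_camera("wrist")
np.save("pics/w5.cam.npy",c,allow_pickle=True);save("pics/w5.png",c["color"],(180,0,330,200))
E
```

```text
t: 10.07
position: [0.545, 0.0144, 0.0209]
eef_rot: [3.131, 0.254, -0.003]
wrist_force: [-4.2, -2.4, -8.4]
grip_width: 0.286
finger_force: 62.0
```

View pics/w5.png

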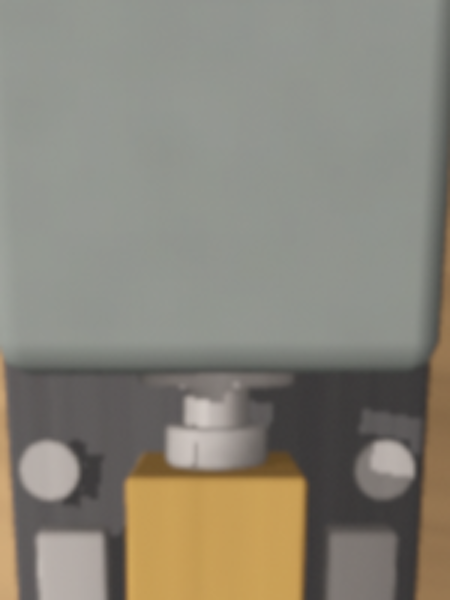

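The picture shows the bar's plain end touching the punch head at (216,460), with the stem shortened. The x force is about 4 N, so the punch is nearly in. I push on in small steps to the stop.

```bash
python3 -m pendant '{"angular":[[0,0,0],[0,0,0]],"xyz":[[0.002,0,0.0005],[0.002,0,0.0005]],"grip":[12,12]}' 60
python3 -m pendant '{"angular":[[0,0,0],[0,0,0]],"xyz":[[0.002,0,0],[0.002,0,0]],"grip":[12,12]}' 60
python3 -m pendant '{"angular":[[0,0,0],[0,0,0]],"xyz":[[0.002,0,0],[0.002,0,0]],"grip":[12,12]}' 60
```

```text
t: 10.38
position: [0.5469, 0.0147, 0.0207]
eef_rot: [3.131, 0.254, -0.002]
wrist_force: [-5.8, -2.2, -6.8]
grip_width: 0.29
finger_force: 62.3
t: 10.62
position: [0.547, 0.0147, 0.0206]
eef_rot: [3.131, 0.254, -0.006]
wrist_force: [-11.3, -2.7, -2.5]
grip_width: 0.286
finger_force: 62.9
t: 10.88
position: [0.5469, 0.0147, 0.0204]
eef_rot: [3.131, 0.254, -0.01]
wrist_force: [-13.7, -2.7, 0.5]
grip_width: 0.292
finger_force: 63.3
```

Hard stop: at x = 0.547 the force climbs past the spring's 5 N without motion, so the punch is fully in. I back off, lift, and turn end for end.

```bash
python3 -m pendant '{"angular":[[0,0,0],[0,0,0],[0,0,0],[0,0,0],[0,0,0],[0,0,-0.06],[0,0,-0.12],[0,0,-0.18],[0,0,-0.24],[0,0,-0.3],[0,0,-0.36],[0,0,-0.42],[0,0,-0.48],[0,0,-0.5],[0,0,-0.5]],"xyz":[[-0.01,0,-0.0015],[-0.03,0,-0.0015],[-0.05,0,-0.0015],[-0.05,0,-0.05],[-0.05,0,-0.1],[-0.05,0,-0.14],[-0.05,0,-0.14],[-0.05,0,-0.14],[-0.05,0,-0.14],[-0.05,0,-0.14],[-0.05,0,-0.14],[-0.05,0,-0.14],[-0.05,0,-0.14],[-0.05,0,-0.14],[-0.05,0,-0.14]],"grip":[12,12,12,12,12,12,12,12,12,12,12,12,12,12,12]}' 60
python3 -m pendant '{"angular":[[0,0,-0.06],[0,0,-0.12],[0,0,-0.18],[0,0,-0.24],[0,0,-0.3],[0,0,-0.36],[0,0,-0.42],[0,0,-0.48],[0,0,-0.5],[0,0,-0.5],[0,0,-0.5]],"xyz":[[0,0,0],[0,0,0],[0,0,0],[0,0,0],[0,0,0],[0,0,0],[0,0,0],[0,0,0],[0,0,0],[0,0,0],[0,0,0]],"grip":[12,12,12,12,12,12,12,12,12,12,12]}' 60
python3 - <<'E'
from h import *
np.set_printoptions(precision=4,suppress=True)
f=np.array([.5546,.0161]);ex=np.array([.9867,.1625]);ey=np.array([-.1625,.9867])
s=ctrl.read_state();q=s["position"][:2]-f;M=Ro.from_rotvec(s["eef_rot"]).as_matrix();print(q@ex,q@ey,M,s["q"])
c=ctrl.read_camera("wrist");cc=barmask(c["color"],(215,140,290,330));print(cv2.boundingRect(cc));np.save("pics/w6.cam.npy",c,allow_pickle=True)
print(go(*(f-.042*ex-.0006*ey),.09,99.35),go(*(f-.042*ex-.0006*ey),.0235,99.35))
save("pics/w6.png",c["color"],size=(640,480))
E
```

```text
t: 12.75
position: [0.513, 0.009, 0.126]
eef_rot: [2.035, 2.393, 0.001]
wrist_force: [0.3, 0.1, -7.6]
grip_width: 0.291
finger_force: 62.2
t: 14.12
position: [0.5132, 0.0092, 0.126]
eef_rot: [-0.251, 3.131, -0.0]
wrist_force: [-0.3, 0.5, -6.4]
grip_width: 0.288
finger_force: 62.2
-0.04192896356956902 -0.00011617060408714106 [[-0.9873 -0.159   0.0003]
 [-0.159   0.9873 -0.0003]
 [-0.0002 -0.0003 -1.    ]] [ 0.3965  0.4702 -0.693   1.9267  0.3855  0.8797  1.2367]
(223, 151, 58, 173)
(array([ 0.0001, -0.0007,  0.048 ]), array([-0.0001,  0.0001, -0.0009])) (array([ 0.0002, -0.0007,  0.1366]), array([-0.0001,  0.0001, -0.0009]))
```

View pics/w6.png

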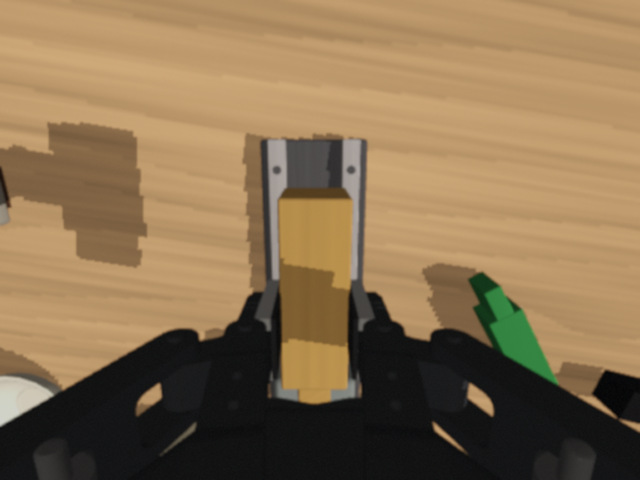

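The bar, now plain end toward the open end, sits over the trough at (315,290), centred between the rails (277 and 352). I lower and push again.

```bash
python3 -m pendant '{"angular":[[0,0,-0.001],[0,0,-0.001],[0,0,-0.001],[0,0,-0.001],[0,0,-0.001],[0,0,-0.001],[0,0,-0.001]],"xyz":[[0,-0.0007,0.05],[0,-0.0007,0.1],[0,-0.0007,0.125],[0,-0.0007,0.135],[0,-0.0007,0.139],[0,-0.0007,0.139],[0,-0.0007,0.139]],"grip":[12,12,12,12,12,12,12]}' 60
python3 -m pendant '{"angular":[[0,0,0],[0,0,0]],"xyz":[[0,0,0.001],[0,0,0.001]],"grip":[12,12]}' 60
```

```text
t: 15.05
position: [0.514, 0.0088, 0.0224]
eef_rot: [-0.259, 3.13, -0.0]
wrist_force: [-0.3, 0.5, -7.2]
grip_width: 0.285
finger_force: 62.0
t: 15.3
position: [0.5135, 0.0087, 0.0211]
eef_rot: [-0.259, 3.13, -0.0]
wrist_force: [0.1, -0.3, -7.9]
grip_width: 0.289
finger_force: 62.0
```

```bash
python3 -m pendant '{"angular":[[0,0,0],[0,0,0],[0,0,0]],"xyz":[[0,0,0.001],[0,0,0.0014],[0,0,0.0014]],"grip":[12,12,12]}' 60
python3 -m pendant '{"angular":[[0,0,0],[0,0,0],[0,0,0],[0,0,0],[0,0,0]],"xyz":[[-0.008,0,-0.0008],[-0.016,0,-0.0008],[-0.024,0,-0.0008],[-0.028,0,-0.0008],[-0.028,0,-0.0008]],"grip":[12,12,12,12,12]}' 60
python3 -m pendant '{"angular":[[0,0,0],[0,0,0]],"xyz":[[-0.004,0,0],[-0.004,0,0]],"grip":[12,12]}' 60
```

```text
t: 15.68
position: [0.5134, 0.0087, 0.02]
eef_rot: [-0.26, 3.131, -0.0]
wrist_force: [-2.5, -0.4, -1.7]
grip_width: 0.292
finger_force: 62.8
t: 16.3
position: [0.5337, 0.0122, 0.0202]
eef_rot: [0.26, -3.13, 0.0]
wrist_force: [-2.9, -0.0, -5.9]
grip_width: 0.288
finger_force: 62.3
t: 16.55
position: [0.5365, 0.0126, 0.0203]
eef_rot: [0.26, -3.13, 0.0]
wrist_force: [-3.3, -0.8, -5.5]
grip_width: 0.291
finger_force: 62.3
```

```bash
python3 -m pendant '{"angular":[[0,0,0],[0,0,0]],"xyz":[[-0.004,0,0],[-0.004,0,0]],"grip":[12,12]}' 60
python3 -m pendant '{"angular":[[0,0,0],[0,0,0]],"xyz":[[-0.003,0,0],[-0.003,0,0]],"grip":[12,12]}' 60
python3 -m pendant '{"angular":[[0,0,0],[0,0,0]],"xyz":[[-0.002,0,0],[-0.002,0,0]],"grip":[12,12]}' 60
```

```text
t: 16.8
position: [0.5386, 0.0129, 0.0201]
eef_rot: [0.26, -3.128, 0.001]
wrist_force: [-7.5, -1.4, -4.6]
grip_width: 0.289
finger_force: 62.6
t: 17.05
position: [0.5387, 0.0129, 0.02]
eef_rot: [0.259, -3.124, 0.003]
wrist_force: [-15.2, -1.7, 3.7]
grip_width: 0.285
finger_force: 63.6
t: 17.3
position: [0.5387, 0.0129, 0.02]
eef_rot: [0.26, -3.122, 0.004]
wrist_force: [-21.0, -2.2, 10.4]
grip_width: 0.286
finger_force: 64.4
```

```bash
python3 -m pendant '{"angular":[[0,0,0],[0,0,0],[0,0,0]],"xyz":[[0,0,-0.0015],[0,0,-0.0025],[0,0,-0.0025]],"grip":[12,12,12]}' 60
python3 - <<'E'
from h import *
np.set_printoptions(precision=4,suppress=True)
a=ctrl.read_camera("scene");np.save("pics/s7.cam.npy",a,allow_pickle=True);s=ctrl.read_state();print(s["position"],s["wrist_force"])
u=proj(a,(.59,.022,.03));x,y=int(u[0]),int(u[1])
b=np.load("pics/s3.cam.npy",allow_pickle=True).item()
im=np.hstack([cv2.resize(k["color"][y-25:y+25,x-30:x+30],(400,333),interpolation=2) for k in(b,a)])
cv2.imwrite("pics/s7.png",im[:,:,::-1])
E
```

```text
t: 17.68
position: [0.5387, 0.0129, 0.0207]
eef_rot: [0.26, -3.122, 0.002]
wrist_force: [-14.9, -0.5, -6.5]
grip_width: 0.289
finger_force: 62.1
[0.5388 0.0129 0.0207] [-14.8572  -1.4984  -7.026 ]
```

View pics/s7.png

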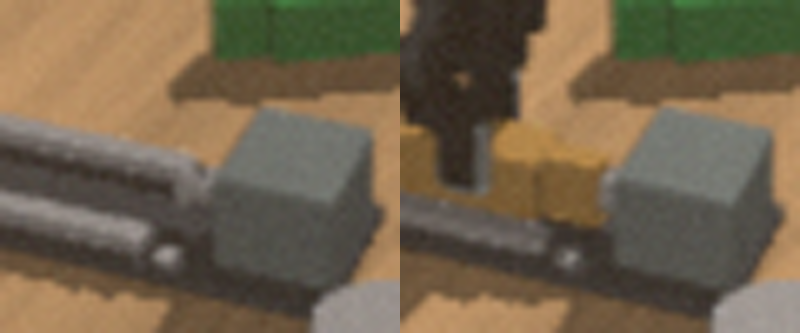

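With the weight lifted, the x force holds at -15 N with no motion. The right half of the picture shows the tongue at (605,190) against the head, right at the housing. The second push is done, so I go to the board.

```bash
python3 -m pendant '{"angular":[[0,0,0],[0,0,0],[0,0,0],[0,0,0],[0,0,0],[0,0,0],[0,0,0]],"xyz":[[0.015,0,-0.001],[0.04,0,-0.001],[0.05,0,-0.001],[0.05,0,-0.06],[0.05,0,-0.14],[0.05,0,-0.2],[0.05,0,-0.2]],"grip":[12,12,12,12,12,12,12]}' 60
python3 -c "
from h import *
print(go(.40,-.284,.20,102.3)); print(ctrl.read_state()['q'])"
```

```text
t: 18.6
position: [0.51, 0.0084, 0.1762]
eef_rot: [-0.259, 3.122, -0.001]
wrist_force: [0.8, -0.4, -8.1]
grip_width: 0.286
finger_force: 62.3
(array([ 0.2085, -0.3605, -0.0332]), array([-0.0005,  0.0028, -0.0157]))
[ 0.44515653  0.40253688 -0.74068299  1.88367858  0.32859908  0.97029179
  1.29398142]
```

```bash
python3 -c "
from h import *
print(go(.54,-.28,.22,102.3))"
python3 -m pendant '{"angular":[[0,0.0028,-0.0157],[0,0.0028,-0.0157],[0,0.0028,-0.0157],[0,0.0028,-0.0157],[0,0.0028,-0.0157],[0,0.0028,-0.0157],[0,0.0028,-0.0157],[0,0.0028,-0.0157],[0,0.0028,-0.0157]],"xyz":[[0.025,-0.388,-0.058],[0.025,-0.388,-0.058],[0.025,-0.388,-0.058],[0.025,-0.388,-0.058],[0.025,-0.388,-0.058],[0.025,-0.388,-0.058],[0.025,-0.388,-0.058],[0.025,-0.388,-0.058],[0.025,-0.388,-0.058]],"grip":[12,12,12,12,12,12,12,12,12]}' 60
python3 - <<'E'
from h import *
np.set_printoptions(precision=4,suppress=True)
c=ctrl.read_camera("wrist");a=np.load("pics/w3.cam.npy",allow_pickle=True).item();np.save("pics/w8.cam.npy",c,allow_pickle=True)
save("pics/w8.png",c["color"])
for p in((.541,-.2013),(.3775,-.2369),(.473,-.2826)):print(proj(c,(*p,.022))/.64)
print(go(.473,-.2826,.05,102.3))
E
```

```text
(array([ 0.0233, -0.386 , -0.0582]), array([-0.0005,  0.0028, -0.0157]))
t: 19.73
position: [0.5363, -0.2813, 0.2157]
eef_rot: [0.339, -3.114, 0.001]
wrist_force: [-0.1, -1.1, -6.9]
grip_width: 0.286
finger_force: 62.6
[495.0843 294.4333]
[509.8494  49.3699]
[410.1433 179.4066]
(array([0.0808, 0.0167, 0.2218]), array([ 0.    , -0.0028,  0.0005]))
```

View pics/w8.png

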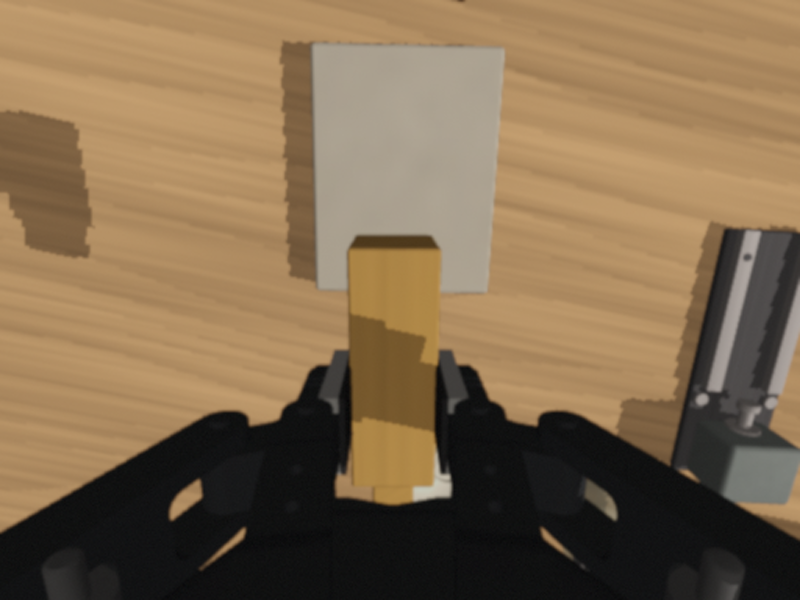

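The board's corners are at (313,44), (503,48), (488,292) and (318,290), and the fixture is clear at the right with the punch back out at (745,412).

Run:
```python
from h import *
np.set_printoptions(precision=4,suppress=True)
a=np.load("pics/w3.cam.npy",allow_pickle=True).item();c=np.load("pics/w8.cam.npy",allow_pickle=True).item();k=.64
for u,v in(((672,346),(503,48)),((690,140),(488,292))):print(tri(a,np.array(u)*k,c,np.array(v)*k))
C=np.array([plane(c,np.array(p)*k,.022) for p in((313,44),(503,48),(488,292),(318,290))]);print(C,C.mean(0))
d=C[3]-C[0]+C[2]-C[1];y=np.degrees(np.arctan2(d[1],d[0]));m=C.mean(0);print(y)
print(go(m[0],m[1],.045,90+y))
```

```text
(array([ 0.376 , -0.2407,  0.0166]), np.float64(0.00023156229825236068))
(array([ 0.5418, -0.2053,  0.0153]), np.float64(0.0002822736045029176))
[[ 0.4024 -0.3647  0.022 ]
 [ 0.3777 -0.2416  0.022 ]
 [ 0.5403 -0.207   0.022 ]
 [ 0.5663 -0.3321  0.022 ]] [ 0.4717 -0.2863  0.022 ]
11.619836154333209
(array([0.0835, 0.0123, 0.2285]), array([ 0.    , -0.0028,  0.0043]))
```

```bash
python3 -m pendant '{"angular":[[0,-0.0028,0.004],[0,-0.0028,0.004],[0,-0.0028,0.004],[0,-0.0028,0.004],[0,-0.0028,0.004],[0,-0.0028,0.004],[0,-0.0028,0.004]],"xyz":[[0.06,0.009,0.03],[0.0835,0.0123,0.1],[0.0835,0.0123,0.17],[0.0835,0.0123,0.215],[0.0835,0.0123,0.2265],[0.0835,0.0123,0.2265],[0.0835,0.0123,0.2265]],"grip":[12,12,12,12,12,12,12]}' 60
python3 -c "
from h import *
print(go(.4717,-.2863,.036,101.6))"
```

```text
t: 20.65
position: [0.473, -0.2875, 0.0482]
eef_rot: [-0.317, 3.123, -0.002]
wrist_force: [0.0, 0.1, -7.2]
grip_width: 0.289
finger_force: 62.4
(array([0.0014, 0.0019, 0.0163]), array([-0.0006,  0.0007, -0.    ]))
```

```bash
python3 -m pendant '{"angular":[[0,0,0],[0,0,0],[0,0,0]],"xyz":[[0,0,0.009],[0,0,0.015],[0,0,0.015]],"grip":[12,12,12]}' 60
python3 -m pendant '{"angular":[[0,0,0],[0,0,0]],"xyz":[[0,0,0.002],[0,0,0.002]],"grip":[12,12]}' 60
python3 -m pendant '{"angular":[[0,0,0],[0,0,0]],"xyz":[[0,0,0.001],[0,0,0.001]],"grip":[12,12]}' 60
```

```text
t: 21.02
position: [0.4712, -0.287, 0.035]
eef_rot: [0.317, -3.125, -0.001]
wrist_force: [1.0, 0.3, -6.3]
grip_width: 0.282
finger_force: 62.6
t: 21.28
position: [0.4717, -0.2871, 0.0341]
eef_rot: [-0.317, 3.125, -0.0]
wrist_force: [-1.0, 0.6, -3.5]
grip_width: 0.292
finger_force: 63.0
t: 21.52
position: [0.4717, -0.2871, 0.034]
eef_rot: [-0.317, 3.125, -0.001]
wrist_force: [-4.3, 1.8, 7.9]
grip_width: 0.289
finger_force: 64.5
```

Contact at TCP 0.034, so the board top is at 0.022. I release and lift.

```bash
python3 -m pendant '{"angular":[[0,0,0],[0,0,0],[0,0,0],[0,0,0],[0,0,0],[0,0,0],[0,0,0],[0,0,0],[0,0,0],[0,0,0],[0,0,0]],"xyz":[[0,0,-0.001],[0,0,-0.001],[0,0,-0.001],[0,0,-0.001],[0,0,-0.001],[0,0,-0.03],[0,0,-0.08],[0,0,-0.15],[0,0,-0.2],[0,0,-0.2],[0,0,-0.2]],"grip":[60,60,60,60,60,60,60,60,60,60,60]}' 60
python3 - <<'E'
from h import *
np.set_printoptions(precision=4,suppress=True)
c=ctrl.read_camera("scene");b=ctrl.read_camera("side")
i1=cv2.resize(c["color"],(448,336),interpolation=3);i2=cv2.resize(b["color"][120:300,200:400],(352,336))
cv2.imwrite("pics/end.png",np.hstack([i1,i2])[:,:,::-1])
E
```

```text
t: 22.9
position: [0.4711, -0.2872, 0.1825]
eef_rot: [0.317, -3.125, -0.0]
wrist_force: [0.0, 0.2, -0.0]
grip_width: 0.701
finger_force: 0.0
```

View pics/end.png

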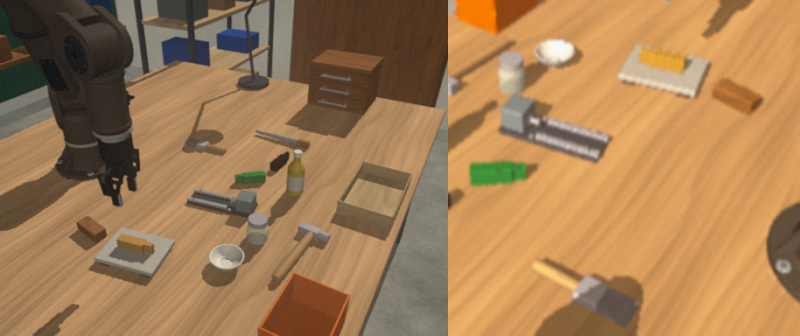

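The bar lies flat in the middle of the board, at (135,243) in the scene half and (663,60) in the side half. Everything else is in place and the gripper is clear.

```bash
python3 -c "
from rig import ctrl
print(ctrl.sign_off())"
```

```text
the job is handed in; nothing more can be done
None
```

I pushed the punch to its stop with the plain end, then with the tongue end, laid the bar flat in the middle of the board with nothing else seen to have moved, and handed the job in at about 23 s.

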